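Shut the jar rack's gate and push the jam row up to it

TASK

The jam jar rack has been restocked and its end gate is still drawn out. Push the gate fully shut with the fingertips, then push the whole row of four jars along the rack from behind, as one train, until the front jar rests against the gate and the row stands close with no gaps. Only push, never pinch, drag from above or lift; keep the jars upright in the rack, and leave the other things on the counter where they are.

Things in the scene. Friction and masses are not known exactly. Their poses are not given: they have to be found in the camera images.
- jar_rack: Fixed steel jar rack: one lane, 65 mm wide between round side rails (tops 41 mm above the counter), floor at 10 mm. y axis along the lane to the gate end, x axis across it, away from the robot; origin on the counter under the lane's middle line. The lane is open at its loading end (y = -0.19). The row starts 45 to 90 mm short of the gate, with free lane behind its last jar.
- lane_end (a point): Point on the lane floor (10 mm above the counter), on the lane's middle line, in the plane of the shut gate's inner face: the end stop of the row. 164 mm from the rack's origin along y; same axes as the rack. With the row home the jars' centres lie 29, 87, 145 and 203 mm before it (-y).
- end_gate (a joint): How far the end gate is drawn out sideways, m: 0 shut (fully across the lane, at its stop), up to 0.075 drawn. It slides along the rack's x axis; pushing its flange along the rack's +x shuts it. Drag about 1.5 N; it stays where it is left, and the row presses it square to its travel.
- gate_flange (a point): Centre of the outer face of the gate's push flange, 35 mm above the counter; moves with the gate, axes as the rack; the face looks to -x, towards the robot. It lies 51 mm from the lane's middle line when shut. Flange 42 mm wide (along y), 4 mm thick, from 12 to 60 mm above the counter; a runner strip 12 mm high lies under it, out to 130 mm from the middle line.
- jam_1: Jam jar with a screw lid, 58 mm diameter, 75 mm tall, about 0.22 kg; origin at the centre of its underside, z up. One of the four that stand in a close row in the rack, touching or within 1 mm of each other; their order in the row varies.
- jam_2: Jam jar with a screw lid, 58 mm diameter, 75 mm tall, about 0.22 kg; origin at the centre of its underside, z up. One of the four that stand in a close row in the rack, touching or within 1 mm of each other; their order in the row varies.
- jam_3: Jam jar with a screw lid, 58 mm diameter, 75 mm tall, about 0.22 kg; origin at the centre of its underside, z up. One of the four that stand in a close row in the rack, touching or within 1 mm of each other; their order in the row varies.
- jam_4: Jam jar with a screw lid, 58 mm diameter, 75 mm tall, about 0.22 kg; origin at the centre of its underside, z up. One of the four that stand in a close row in the rack, touching or within 1 mm of each other; their order in the row varies.
- spare_jar: Another jam jar, 59 mm diameter, 75 mm tall, on the counter beside the rack, on the robot's side: leave alone. Origin at the centre of its underside.
- sign: Table sign holder 45x66 mm, 64 mm tall, on the counter beside the rack, on the robot's side: leave alone. Origin under its centre.
- mill: Turned wooden pepper mill, 52 mm diameter, 160 mm tall, behind the rack: leave alone. Origin under its centre.
- plate: White serving plate, 240 mm diameter, 23 mm high, on the counter to the right: leave alone. Origin under its centre.
Mind the look-alikes: they are no part of the job. What is shaped like the jam_1 but yellow is not meant.

How it is judged:
By the outcome, as a careful person would: the job done as asked, in the order asked, and still so for the second after the job is handed in, with the robot touching nothing.
It also fails if it takes over 43 s, if anything falls off the work surface, if the arm or the gripper's body presses on something with over 40 N, if the wrist force passes 120 N, or if a joint passes its speed limit or range.

ROBOT

A 6-joint arm with a two-finger parallel gripper is mounted at the origin on a cart in front of the work surface, level with it; the furniture and walls round the work are solid. World frame = base frame: x ahead of the robot, y to its left, z up, the work surface at z = 0. Lengths are in mm, angles in rad, forces in N, time in s.
With the tool pointing down it reaches from about 350 to 975 mm from the base axis. Payload 7.1 kg.
Tool frame: the origin (TCP) lies midway between the tips of the shut fingers; the grasp point (between the pads) lies 19 mm behind it (ctrl.grasp_offset is the distance from the TCP to the grasp point, in mm); z points along the fingers, y is the line along which they close (so a half turn about z gives the same grasp; the last joint's range is limited). The gripper opens to 88 mm and grips with 3 to 60 N. Pads are 20 mm wide; open, the fingers measure 115 mm over their backs; the gripper's body (75 mm by 178 mm) begins 61 mm behind the grasp point.
Start: joints at [1.328, 0.423, 1.63, -0, 1.089, -0.019], TCP at [138.679, 609.403, 194.375] pointing down, gripper open.
Joint ranges: [-3, 3], [-0.9, 2.11], [0.09, 2.58], [-1.31, 4.45], [0.11, 2.69], [-2.54, 2.54]. Speed limits (rad/s): [2.39, 2.39, 3.01, 3.14, 3.14, 3.14].

INTERFACE

Orientations are given as a rotation vector (axis times angle).
In Python, from workcell import ctrl gives the robot as it stands. The module is installed in compiled form; this text tells all that it offers.
- The arm moves only by the tool servo_tool, never from a script. Its argument "rows" is a list of rows, each a list of 7 numbers: the turn, a rotation vector about the tool's x, y, z as a fraction of full scale, then the shift along the tool's x, y, z as a fraction of full scale, then the finger opening in mm, from 0 to 87.8. A call has 1 to 10 rows; each row is the pose to reach, as a shift and turn from the pose commanded when the call began, along the tool's axes at that moment; what a row does not reach only later rows make up. Full scale, the value 1, is 20 cm for a shift and 1.5 rad for a turn. A row lasts 1/8 s, in which the tool goes at most 62.5 mm and 10.7 degrees, less where a joint would pass 70% of its speed; a pose out of reach is approached as far as the arm can. A call with a number of a shift or a turn outside -1 to 1 is refused whole. A call with a gripper value outside its range is refused whole. The fingers move at their own pace and stop on an object; the grip force is fixed at half the most. Time passes only in rows, so rows that repeat a pose let the fingers close. It gives the time, the measured TCP pose, the force, the opening and the grip force at its end, in the units of the state.
- ctrl.get_obs(): the state, without advancing time (a new reading comes with each control period).
- ctrl.get_image(name): name is "side" or "top"; returns (picture, depth): 420x560x3 uint8, red, green, blue; 420x560 float32, mm along the optical axis (not along the pixel's ray), 0 where there is no reading.
- ctrl.camera_info(name): a dict with "intrinsics" (3x3 intrinsics, pixels), "R" (3x3) and "t" (3): a world point X has camera coordinates R X + t. Camera axes: x right, y down, z forward; pixel columns grow to the right and rows downward; lengths in mm; the calibration is good to about 2 mm. A picture is of the moment at which its call begins. camera_info takes no time and is no camera call.
- ctrl.close_job(): hands the job in; it is judged then, once.
The state is a dict: "t": time; "qpos": joint angles; "qvel": joint speeds; "joint_torque": joint torques, N m; "ee_pos": TCP position; "orientation": TCP orientation; "ft_force": force on the tool from outside, world axes, zero at the start; "moment": the same for the moment, N m; "width": finger opening in mm; "grasp_force": force on a finger pad.
Only numpy, scipy, OpenCV 4.12 (cv2) and the standard library are available. Lean on these libraries where they do the work, as an engineer would, in place of code of your own. Each camera call takes 0.05 s, during which the arm holds its last target. There are 200 camera calls.

## Working session

There is one attempt and no reset: what is moved stays moved. The work goes in short steps, Python scripts to look and compute and a tool call to move; the robot and the scene stay as the last step left them, time stands still between calls to the robot, and variables do not carry over. Pictures are saved under pics/ and viewed, at most 10 in all, crops included, and the job is handed in when it is done.

Besides the shell and the picture viewer there is one more tool, called after "Call:" as a command line: name --pt "numbers of a row" for each row, then --argument value for the rest. servo_tool: Moves the arm, as the interface text tells. Its arguments: {"type":"object","properties":{"rows":{"type":"array","items":{"type":"array","items":{"type":"number"}}}},"required":["rows"]}

```bash
mkdir -p pics; cat > h.py <<'E'
import numpy as np, cv2
from workcell import ctrl
from scipy.spatial.transform import Rotation as Ro
def snap(n,f):
    p,d=ctrl.get_image(n); cv2.imwrite(f'pics/{f}.png',p[:,:,::-1]); np.save(f'pics/{f}.npy',d); return p,d
def px2w(n,d,u,v,z=None):
    c=ctrl.camera_info(n);K,R,t=map(np.array,(c["intrinsics"],c["R"],c["t"]))
    r=np.linalg.inv(K)@[u,v,1]
    if z is None:
        return R.T@(r*float(np.median(d[v-1:v+2,u-1:u+2]))-t)
    o=-R.T@t; q=R.T@r; return o+q*(z-o[2])/q[2]
E
python3 - <<'E'
from h import *
snap('top','t0');snap('side','s0')
o=ctrl.get_obs();print(o['t'],o['ee_pos'],Ro.from_rotvec(o['orientation']).as_matrix().round(3),o['width'])
for n in('top','side'):
    c=ctrl.camera_info(n);print(n,-np.array(c["R"]).T@c["t"],c["intrinsics"])
E
```

```text
0.1 [138.54353564 608.90459339 193.68554487] [[-0.975  0.222 -0.   ]
 [ 0.222  0.975 -0.001]
 [ 0.    -0.001 -1.   ]] 87.82724168106478
top [472.34974384 -58.23360361 890.90080441] [[453.21721162   0.         286.38369244]
 [  0.         453.21721162 205.34978565]
 [  0.           0.           1.        ]]
side [483.00572805 615.60117528 587.0072389 ] [[417.08907752   0.         281.52159946]
 [  0.         417.08907752 213.18435755]
 [  0.           0.           1.        ]]
```

View pics/t0.png

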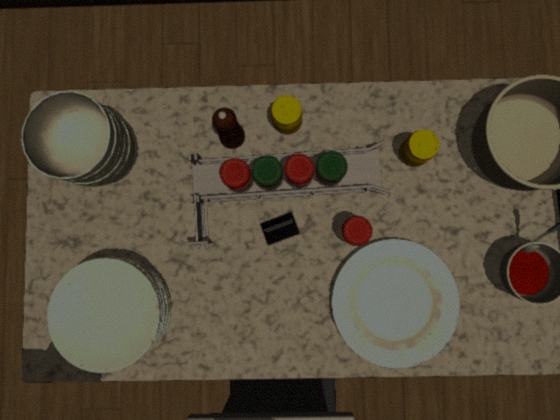

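View pics/s0.png

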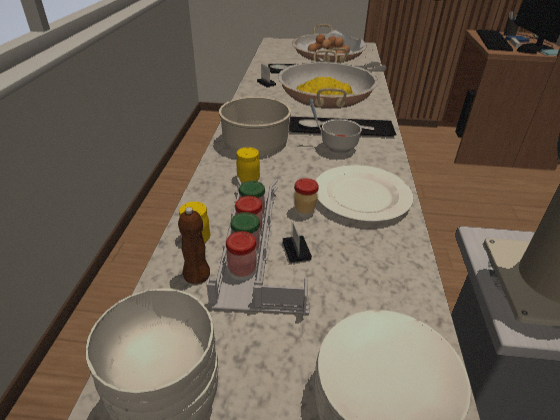

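```bash
python3 - <<'E'
from h import *
p=cv2.imread('pics/t0.png')[130:260,180:400];p=cv2.convertScaleAbs(p,alpha=1.8)
cv2.imwrite('pics/c0.png',cv2.resize(p,(792,468),interpolation=cv2.INTER_CUBIC))
d=np.load('pics/t0.npy')
for u,v in [(235,174),(267,171),(299,169),(331,167),(357,231)]:print(px2w('top',d,u,v).round(1))
# lid masks above z=70
c=ctrl.camera_info('top');K,R,t=map(np.array,(c["intrinsics"],c["R"],c["t"]))
v,u=np.mgrid[0:420,0:560];P=(np.stack([u,v,0*u+1],-1)@np.linalg.inv(K).T*d[...,None]-t)@R
np.save('pics/P.npy',P)
hsv=cv2.cvtColor(cv2.imread('pics/t0.png'),cv2.COLOR_BGR2HSV)
m=((P[...,2]>66)&(P[...,2]<85)).astype(np.uint8)
n,l,s,ce=cv2.connectedComponentsWithStats(m)
for i in range(1,n):
    if s[i,4]>60:
        q=P[l==i];print(ce[i].round(1),s[i],q.min(0).round(),q.max(0).round(),np.median(q,0).round(1))
E
```

```text
[602.9  47.4  85.6]
[606.9 -10.4  86.4]
[609.3 -67.9  85.7]
[ 611.5 -125.4   85.6]
[ 496.2 -169.3   75.6]
[539.7  85.1] [508  81  52  11 191] [ 746. -551.   66.] [ 761. -453.   85.] [ 757.  -516.1   75. ]
[286.2 110.1] [271  95  31  31 739] [695. -74.  66.] [751. -19.  80.] [721.2 -46.9  75.3]
[494.7 154.9] [481 104  54  85 344] [ 567. -491.   66.] [ 725. -402.   85.] [ 623.6 -413.9   74.4]
[119.5 157.1] [ 82 114  50  73 324] [590. 242.  66.] [723. 333.  85.] [636.6 252.8  74.8]
[231.2 133.9] [217 121  23  19  90] [670.  40.  66.] [702.  81.  85.] [676.4  51.4  76.9]
[422.7 144.6] [407 130  32  31 774] [ 623. -322.   66.] [ 679. -267.   80.] [ 650.5 -293.8   75.4]
[328.1 158.3] [319 153  20  13  65] [ 616. -139.   82.] [ 638. -104.   85.] [ 628.2 -120.7   84.1]
[266.  174.9] [254 157  29  30 192] [580. -37.  66.] [633.  14.  85.] [597.1  -6.5  84. ]
[236.2 174.1] [223 158  28  31 246] [578.  21.  74.] [632.  69.  85.] [601.8  45.9  84. ]
[325.2 174.2] [316 159  27  24  94] [ 585. -145.   66.] [627. -99.  85.] [ 597.3 -112.6   83. ]
[334.8 172.4] [325 167  21  11  64] [ 594. -151.   76.] [ 611. -114.   85.] [ 600.8 -132.4   84.1]
[356.8 230.5] [342 216  31  30 714] [ 471. -197.   66.] [ 523. -143.   81.] [ 497.5 -169.    75.5]
[532.8 247.8] [508 242  52  21 115] [ 435. -529.   66.] [ 470. -437.   71.] [ 462.3 -483.9   67.8]
[144.7 284. ] [100 257  62  81 292] [315. 184.  67.] [459. 297.  85.] [417.9 203.6  72.2]
[103.7 314.8] [  52  262  105  106 7922] [268. 189.  71.] [450. 374.  85.] [356.7 285.1  78.2]
```

View pics/c0.png

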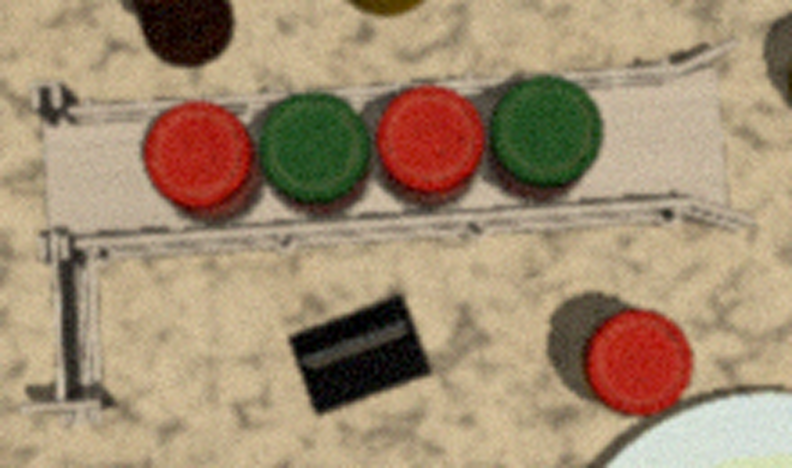

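```bash
python3 - <<'E'
from h import *
P=np.load('pics/P.npy');d=np.load('pics/t0.npy')
f=lambda a,b,z:px2w('top',d,180+a/3.6-.36,130+b/3.6-.36,z).round(1)
for n,a,b,z in [('fl L',25,407,60),('fl R',103,405,60),('flmid',62,407,60),('postN',55,245,41),('postF',50,103,41),('railF1',130,107,41),('railF2',650,73,41),('railN1',130,240,41),('railN2',650,205,41),('floorL1',45,125,10),('floorL2',52,225,10),('floorR1',717,75,10),('floorR2',727,205,10),('sign',360,355,0),('signTL',290,338,5),('signTR',402,295,5),('signBL',317,412,5),('signBR',430,373,5)]:print(n,f(a,b,z))
for a,b in [(198,155),(315,148),(431,139),(547,130)]:print('jar',f(a,b,85))
# points near flange/gate
m=(P[...,0]>440)&(P[...,0]<580)&(P[...,1]>70)&(P[...,1]<180)&(P[...,2]>25)&(P[...,2]<75)
print(m.sum()); q=P[m]; print(q[np.argsort(q[:,0])][::max(1,m.sum()//25)].round())
E
```

```text
fl L [481.8 141.1  60. ]
fl R [482.  101.2  60. ]
flmid [481.4 122.2  60. ]
postN [566.6 129.7  41. ]
postF [642.4 132.2  41. ]
railF1 [639.2  89.7  41. ]
railF2 [ 650.7 -185.4   41. ]
railN1 [568.4  90.2  41. ]
railN2 [ 580.6 -182.9   41. ]
floorL1 [636.4 141.9  10. ]
floorL2 [581.1 138.2  10. ]
floorR1 [ 655.2 -226.4   10. ]
floorR2 [ 583.6 -229.    10. ]
sign [507.  -28.2   0. ]
signTL [516.9   9.5   5. ]
signTR [539.  -51.9   5. ]
signBL [476.5  -4.5   5. ]
signBR [496.3 -66.2   5. ]
jar [605.4  48.1  85. ]
jar [607.6 -10.6  85. ]
jar [610.7 -68.6  85. ]
jar [ 613.9 -126.6   85. ]
464
[[479. 129.  60.]
 [481. 106.  28.]
 [482. 102.  57.]
 [483. 131.  60.]
 [484. 118.  59.]
 [490. 122.  53.]
 [496. 122.  32.]
 [503. 122.  49.]
 [510. 122.  31.]
 [515. 123.  30.]
 [521. 123.  28.]
 [527. 126.  58.]
 [533. 124.  51.]
 [540. 126.  57.]
 [547. 124.  38.]
 [553. 124.  39.]
 [557. 124.  57.]
 [559. 133.  58.]
 [561. 119.  28.]
 [564. 121.  63.]
 [565. 119.  27.]
 [566. 128.  58.]
 [567.  82.  39.]
 [568. 117.  39.]
 [569.  95.  42.]
 [570.  72.  42.]]
```

```bash
python3 - <<'E'
from h import *
P=np.load('pics/P.npy')
for n,a in {'stack':(255,470,170,390),'bowl':(560,760,200,400),'mill':(640,740,0,100),'near':(380,560,60,190)}.items():
    m=(P[...,0]>a[0])&(P[...,0]<a[1])&(P[...,1]>a[2])&(P[...,1]<a[3]);q=P[m]
    h=q[q[:,2]>30];print(n,np.percentile(q[:,2],[50,99,100]).round(),h.min(0).round(),h.max(0).round())
T=np.array([[-.975,.222,0],[.222,.975,0],[0,0,-1]])
for g in [(430,120,190),(430,121,32)]:print((T.T@(np.array(g)-[138.7,609.4,194.4])/200).round(3))
E
```

```text
stack [77. 90. 93.] [260. 182.  30.] [459. 381.  93.]
bowl [ 97. 162. 166.] [589. 242.  32.] [738. 392. 166.]
mill [  3. 158. 162.] [640.   2.  30.] [710.  99. 162.]
near [ 1. 61. 91.] [380. 102.  31.] [560. 190.  91.]
[-1.963 -2.062  0.022]
[-1.962 -2.058  0.812]
```

Call:
servo_tool --pt "0 0 -0.09 -0.3 -0.3 0 0" --pt "0 0 -0.178 -0.6 -0.6 0 0" --pt "0 0 -0.178 -0.98 -1 0 0" --pt "0 0 -0.178 -0.98 -1 0 0" --pt "0 0 -0.178 -0.98 -1 0 0" --pt "0 0 -0.178 -0.98 -1 0 0" --pt "0 0 -0.178 -0.98 -1 0 0" --pt "0 0 -0.178 -0.98 -1 0 0"

```text
t: 1.1
ee_pos: [284.9, 371.9, 194.3]
orientation: [0.07, -3.141, -0.0]
ft_force: [1.0, 0.2, 0.8]
width: 11.1
grasp_force: 0.0
```

Call:
servo_tool --pt "0 0 0 -0.3 -0.45 0 0" --pt "0 0 0 -0.6 -0.9 0 0" --pt "0 0 0 -0.64 -1 0 0" --pt "0 0 0 -0.64 -1 0 0" --pt "0 0 0 -0.64 -1 0 0" --pt "0 0 0 -0.64 -1 0 0"

```text
t: 1.85
ee_pos: [421.5, 177.4, 194.2]
orientation: [0.068, -3.14, -0.0]
ft_force: [0.4, -0.8, 0.5]
width: 0.6
grasp_force: 0.0
```

Call:
servo_tool --pt "0 0 0 0 -0.27 0.2 0" --pt "0 0 0 0 -0.27 0.5 0" --pt "0 0 0 0 -0.27 0.79 0" --pt "0 0 0 0 -0.27 0.79 0" --pt "0 0 0 0 -0.27 0.79 0" --pt "0 0 0 0 -0.27 0.79 0"

```text
t: 2.6
ee_pos: [426.2, 123.8, 39.0]
orientation: [-0.07, 3.136, 0.002]
ft_force: [0.4, -0.6, -0.7]
width: 0.6
grasp_force: 0.0
```

Call:
servo_tool --pt "0 0 0 -0.1 0 0.02 0" --pt "0 0 0 -0.2 0 0.02 0" --pt "0 0 0 -0.25 0 0.02 0" --pt "0 0 0 -0.3 0 0.02 0" --pt "0 0 0 -0.36 0 0.02 0" --pt "0 0 0 -0.42 0 0.02 0" --pt "0 0 0 -0.48 0 0.02 0" --pt "0 0 0 -0.52 0 0.02 0" --pt "0 0 0 -0.54 0 0.02 0" --pt "0 0 0 -0.54 0 0.02 0"

```text
t: 3.85
ee_pos: [532.2, 127.3, 32.3]
orientation: [0.068, -3.141, 0.0]
ft_force: [-0.3, -0.3, -0.2]
width: 0.5
grasp_force: 0.0
```

Call:
servo_tool --pt "0 0 0 -0.015 0 0 0" --pt "0 0 0 -0.03 0 0 0" --pt "0 0 0 -0.04 0 0 0" --pt "0 0 0 -0.05 0 0 0"

```text
t: 4.35
ee_pos: [542.3, 127.8, 32.4]
orientation: [0.068, -3.141, 0.0]
ft_force: [-0.0, 0.1, 0.5]
width: 0.5
grasp_force: 0.0
```

```bash
python3 - <<'E'
from h import *
p,d=snap('side','s1')
p=cv2.convertScaleAbs(cv2.imread('pics/s1.png')[180:330,180:340],alpha=1.5)
cv2.imwrite('pics/c1.png',cv2.resize(p,None,fx=4,fy=4,interpolation=cv2.INTER_CUBIC))
E
```

```text
(no output)
```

View pics/c1.png

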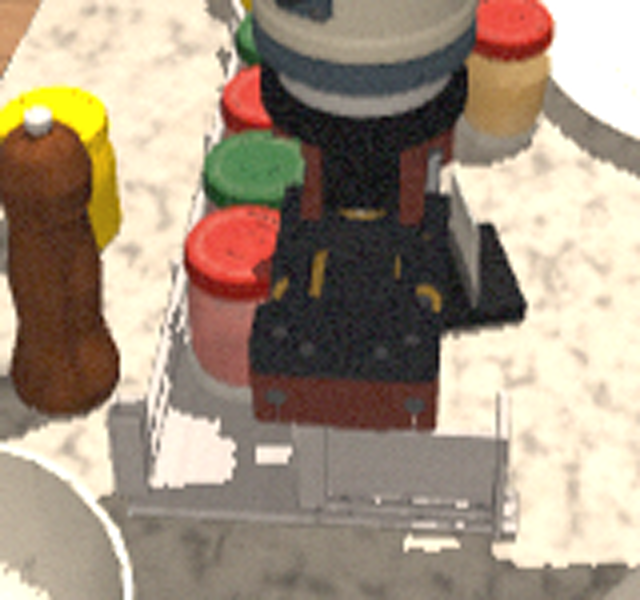

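```bash
python3 - <<'E'
from h import *
c=ctrl.camera_info('side');K,R,t=map(np.array,(c["intrinsics"],c["R"],c["t"]))
def pr(X):
    q=K@(R@np.array(X)+t);q=q[:2]/q[2];return ((q-[180,180])*4).round()
for n,X in dict(tcp=(542.3,127.8,32),tcp60=(542,128,60),fl_drawn=(481,122,60),fl_drawn0=(481,122,12),fl_dr_L=(481,143,60),fl_shut=(553,126,60),fl_shut0=(553,126,12),flshutL=(553,147,60),lane_end=(604,126,10)).items():print(n,pr(X))
o=ctrl.get_obs();print(o['t'],o['ee_pos'],o['ft_force'],R)
snap('top','t1')
p=cv2.convertScaleAbs(cv2.imread('pics/t1.png')[130:260,180:310],alpha=1.8)
cv2.imwrite('pics/c2.png',cv2.resize(p,None,fx=4,fy=4,interpolation=cv2.INTER_CUBIC))
E
```

```text
tcp [360. 461.]
tcp60 [361. 417.]
fl_drawn [505. 420.]
fl_drawn0 [499. 495.]
fl_dr_L [502. 457.]
fl_shut [336. 412.]
fl_shut0 [336. 487.]
flshutL [329. 449.]
lane_end [223. 479.]
4.4 [542.57360334 127.81686309  32.43076623] [0.15730942 1.25879312 0.38445594] [[-0.99461213 -0.10182693  0.01944205]
 [-0.07713349  0.60161305 -0.79505482]
 [ 0.0692614  -0.7922708  -0.6062259 ]]
```

View pics/c2.png

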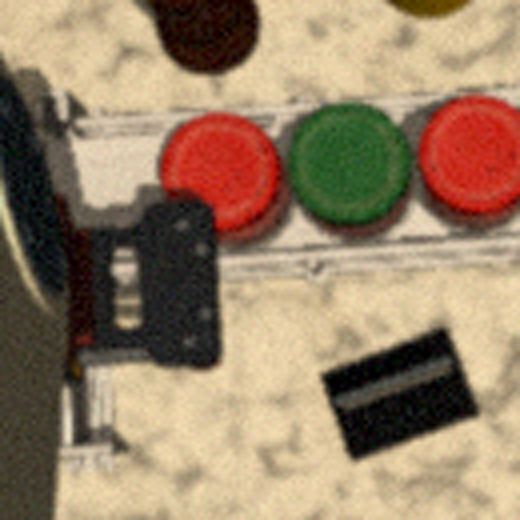

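```bash
python3 - <<'E'
from h import *
for n,f in (('top','t1'),('side','s1')):
    d=np.load(f'pics/{f}.npy')
    c=ctrl.camera_info(n);K,R,t=map(np.array,(c["intrinsics"],c["R"],c["t"]))
    v,u=np.mgrid[0:420,0:560];P=(np.stack([u,v,0*u+1],-1)@np.linalg.inv(K).T*d[...,None]-t)@R
    m=(d>0)&(P[...,0]>465)&(P[...,0]<620)&(P[...,1]>70)&(P[...,1]<180)&(P[...,2]>16)&(P[...,2]<100)
    q=P[m];print(n,len(q))
    for x in range(465,620,10):
        s=q[(q[:,0]>=x)&(q[:,0]<x+10)]
        if len(s):print(x,len(s),np.percentile(s[:,1],[2,50,98]).round(),np.percentile(s[:,2],[2,50,98]).round())
E
```

```text
top 221
475 53 [102. 111. 133.] [17. 60. 64.]
485 33 [121. 122. 125.] [17. 45. 57.]
495 31 [122. 122. 125.] [22. 49. 58.]
505 33 [122. 123. 125.] [20. 48. 59.]
515 5 [123. 123. 123.] [17. 19. 28.]
555 5 [106. 106. 107.] [21. 28. 37.]
565 29 [ 93. 100. 106.] [20. 40. 44.]
585 1 [71. 71. 71.] [85. 85. 85.]
595 12 [71. 72. 74.] [85. 86. 87.]
605 16 [71. 72. 75.] [84. 85. 87.]
615 3 [71. 71. 72.] [84. 86. 86.]
side 1304
475 106 [108. 141. 147.] [18. 57. 62.]
485 102 [112. 128. 130.] [18. 39. 58.]
495 98 [125. 128. 130.] [17. 40. 56.]
505 97 [127. 129. 130.] [18. 37. 56.]
515 94 [128. 129. 131.] [16. 37. 56.]
525 82 [128. 130. 131.] [17. 35. 54.]
535 91 [129. 130. 137.] [18. 38. 63.]
545 93 [129. 131. 137.] [17. 36. 62.]
555 106 [130. 137. 139.] [18. 39. 60.]
565 69 [131. 137. 139.] [18. 38. 60.]
585 17 [71. 73. 76.] [71. 80. 86.]
595 116 [71. 78. 82.] [19. 66. 86.]
605 157 [72. 79. 81.] [18. 57. 85.]
615 76 [71. 77. 80.] [19. 56. 86.]
```

```bash
python3 - <<'E'
from h import *
for n,f in (('top','t1'),('side','s1')):
    d=np.load(f'pics/{f}.npy')
    c=ctrl.camera_info(n);K,R,t=map(np.array,(c["intrinsics"],c["R"],c["t"]))
    v,u=np.mgrid[0:420,0:560];P=(np.stack([u,v,0*u+1],-1)@np.linalg.inv(K).T*d[...,None]-t)@R
    m=(d>0)&(P[...,0]>440)&(P[...,0]<640)&(P[...,1]>-40)&(P[...,1]<300)&(P[...,2]>95)&(P[...,2]<400)
    q=P[m];print(n,len(q),q.min(0).round())
    for z in range(95,400,20):
        s=q[(q[:,2]>=z)&(q[:,2]<z+20)]
        if len(s)>5:print(z,len(s),np.percentile(s[:,0],[2,50,98]).round(),np.percentile(s[:,1],[2,50,98]).round())
o=ctrl.get_obs();print(o)
E
```

```text
top 3244 [477.  36.  97.]
95 31 [632. 637. 640.] [247. 293. 299.]
115 17 [633. 637. 640.] [246. 248. 250.]
135 58 [511. 633. 640.] [ 46. 250. 254.]
155 158 [512. 521. 638.] [ 40.  92. 258.]
175 1064 [514. 544. 576.] [37. 57. 86.]
195 71 [524. 544. 562.] [84. 85. 86.]
215 105 [514. 545. 573.] [84. 86. 89.]
335 109 [516. 552. 590.] [59. 65. 75.]
355 262 [504. 549. 596.] [57. 64. 77.]
375 779 [492. 550. 594.] [ 54.  78. 182.]
395 588 [490. 534. 590.] [ 54. 123. 183.]
side 11992 [449.  50.  96.]
95 459 [607. 628. 640.] [267. 287. 299.]
115 332 [603. 621. 639.] [257. 270. 296.]
135 597 [509. 564. 638.] [ 55. 210. 291.]
155 1054 [508. 543. 633.] [ 77. 155. 288.]
175 1503 [509. 540. 569.] [138. 194. 218.]
195 280 [519. 538. 560.] [132. 140. 146.]
215 152 [506. 533. 573.] [137. 155. 166.]
235 622 [506. 538. 577.] [128. 156. 165.]
255 566 [504. 538. 577.] [136. 162. 168.]
275 715 [504. 535. 576.] [131. 161. 169.]
295 680 [506. 543. 576.] [138. 163. 174.]
315 219 [506. 530. 571.] [152. 186. 191.]
335 915 [492. 530. 566.] [177. 188. 194.]
355 1378 [477. 527. 593.] [ 96. 187. 196.]
375 1933 [462. 526. 591.] [ 94. 184. 195.]
395 587 [454. 526. 587.] [ 92. 179. 193.]
{'t': 4.45, 'qpos': array([ 2.10003357e-01,  5.62150804e-01,  1.87039829e+00,  9.71969325e-06,
        7.08789141e-01, -1.40393942e+00]), 'qvel': array([-2.44611777e-04,  5.56195369e-05,  6.72840488e-03,  2.28823877e-03,
       -1.12993513e-05,  7.76051530e-04]), 'joint_torque': array([-1.50621001e-02, -5.28550601e+01, -1.78726119e+01, -3.23208762e-03,
        8.59550061e-02, -5.09851438e-03]), 'ee_pos': array([542.402323  , 127.78035966,  32.40823792]), 'orientation': array([-6.77520752e-02,  3.14061321e+00,  8.46146220e-05]), 'ft_force': array([ 0.70696738, -0.77243728,  0.57544614]), 'moment': array([ 0.04042659, -0.02805867, -0.01795898]), 'grasp_force': 0.0, 'width': 0.082599911337718}
```

```bash
python3 - <<'E'
from h import *
p=cv2.convertScaleAbs(cv2.imread('pics/s1.png')[240:320,225:325],alpha=1.6)
cv2.imwrite('pics/c3.png',cv2.resize(p,None,fx=7,fy=7,interpolation=cv2.INTER_CUBIC))
E
```

```text
(no output)
```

View pics/c3.png

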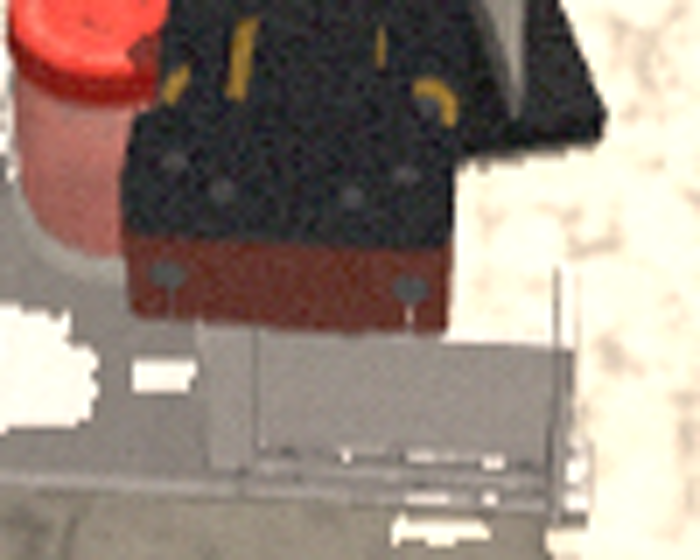

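Call:
servo_tool --pt "0 0 0 0.1 0 -0.05 0" --pt "0 0 0 0.3 0 -0.05 0" --pt "0 0 0 0.58 0 -0.05 0" --pt "0 0 0 0.6 0 -0.05 0" --pt "0 0 0 0.6 0 -0.05 0"

```text
t: 5.08
ee_pos: [423.0, 122.8, 42.7]
orientation: [-0.068, 3.139, 0.0]
ft_force: [0.6, -0.4, 0.8]
width: 0.3
grasp_force: 0.0
```

```bash
python3 - <<'E'
from h import *
p,d=snap('side','s2')
c=ctrl.camera_info('side');K,R,t=map(np.array,(c["intrinsics"],c["R"],c["t"]))
o=ctrl.get_obs();x,y,z=o['ee_pos'];print(o['t'],o['ee_pos'])
for zz in (z,z+30,z+80):
  q=K@(R@np.array([x,y+10,zz])+t);print((q[:2]/q[2]).round(1), ((q[:2]/q[2]-[220,180])*5).round())
for X in [(x,y,0),(480,122,60)]:
  q=K@(R@np.array(X)+t);print(((q[:2]/q[2]-[220,180])*5).round())
p=cv2.convertScaleAbs(cv2.imread('pics/s2.png')[180:300,220:370],alpha=1.7)
cv2.imwrite('pics/c4.png',cv2.resize(p,None,fx=5,fy=5,interpolation=cv2.INTER_CUBIC))
E
```

```text
5.125 [423.86637956 122.93851818  42.76417002]
[338.9 299.7] [594. 598.]
[340.7 287.6] [604. 538.]
[344.1 265.8] [620. 429.]
[582. 657.]
[434. 525.]
```

View pics/c4.png

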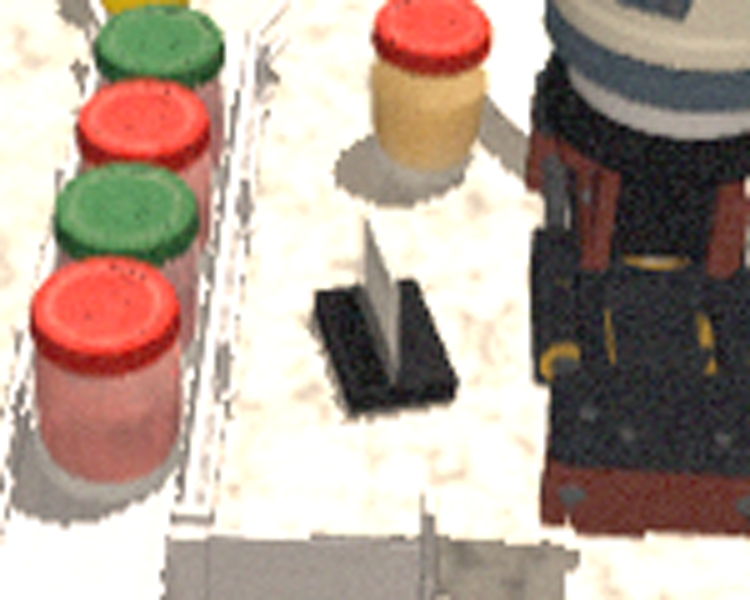

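```bash
python3 - <<'E'
from h import *
d=np.load('pics/s2.npy')
for a,b in [(600,480),(600,515),(600,528),(650,525),(650,460)]:
    u,v=220+a//5,180+b//5;print(a,b,px2w('side',d,u,v).round())
c=ctrl.camera_info('side');K,R,t=map(np.array,(c["intrinsics"],c["R"],c["t"]))
v,u=np.mgrid[0:420,0:560];P=(np.stack([u,v,0*u+1],-1)@np.linalg.inv(K).T*d[...,None]-t)@R
for vv in range(284,304):print(vv,[(P[vv,uu].round().astype(int).tolist()) for uu in (335,341,347)])
E
```

```text
600 480 [437. 211. 178.]
600 515 [435. 204. 158.]
600 528 [434. 204. 154.]
650 525 [420. 204. 155.]
650 460 [425. 212. 188.]
284 [[441, 204, 155], [433, 204, 155], [425, 203, 156]]
285 [[441, 204, 153], [433, 204, 154], [425, 205, 156]]
286 [[434, 133, 75], [433, 205, 153], [424, 203, 151]]
287 [[426, 64, 0], [423, 132, 73], [414, 132, 74]]
288 [[426, 66, -1], [415, 64, -1], [404, 64, 0]]
289 [[426, 69, 0], [415, 68, 0], [404, 67, 0]]
290 [[426, 73, 0], [415, 70, -1], [404, 69, 0]]
291 [[426, 74, -1], [415, 73, 0], [404, 71, -1]]
292 [[426, 77, -1], [415, 77, 2], [404, 74, 0]]
293 [[426, 80, 0], [415, 78, 0], [404, 77, 0]]
294 [[426, 81, -1], [415, 79, -2], [404, 79, -1]]
295 [[426, 84, -1], [415, 84, 1], [404, 82, 0]]
296 [[426, 86, -1], [415, 85, -1], [404, 84, 0]]
297 [[426, 88, -2], [415, 88, -1], [404, 85, -1]]
298 [[426, 92, 0], [415, 91, 0], [404, 89, 0]]
299 [[426, 94, 0], [415, 93, 0], [404, 90, -2]]
300 [[426, 98, 1], [415, 94, -1], [405, 95, 1]]
301 [[426, 99, -1], [415, 98, 0], [404, 96, -1]]
302 [[426, 102, 1], [415, 100, 0], [404, 98, -1]]
303 [[426, 104, 0], [415, 100, -3], [405, 101, 0]]
```

The picture and depth show the fingertips at about z=73 while the state reports 43. So the reported z is about 30 mm too low, and the first push passed over the flange. Nothing was touched. I'll correct by commanding 30 mm lower, in careful steps.

Call:
servo_tool --pt "0 0 0 0 0 0.06 0" --pt "0 0 0 0 0 0.12 0" --pt "0 0 0 0 0 0.17 0" --pt "0 0 0 0 0 0.19 0" --pt "0 0 0 0 0 0.19 0"

```text
t: 5.75
ee_pos: [422.0, 122.5, 3.9]
orientation: [0.068, -3.14, 0.0]
ft_force: [0.0, -0.3, 0.0]
width: 0.7
grasp_force: 0.0
```

```bash
python3 - <<'E'
from h import *
snap('side','s3');d=np.load('pics/s3.npy')
c=ctrl.camera_info('side');K,R,t=map(np.array,(c["intrinsics"],c["R"],c["t"]))
v,u=np.mgrid[0:420,0:560];P=(np.stack([u,v,0*u+1],-1)@np.linalg.inv(K).T*d[...,None]-t)@R
m=(d>0)&(P[...,0]>400)&(P[...,0]<455)&(P[...,1]>90)&(P[...,1]<170)&(P[...,2]>15)&(P[...,2]<100)
q=P[m];print(len(q),np.percentile(q,[0,3,50,97,100],axis=0).round(),ctrl.get_obs()['ee_pos'])
E
```

```text
Traceback (most recent call last):
IndexError: index -1 is out of bounds for axis 0 with size 0
```

Call:
servo_tool --pt "0 0 0 -0.1 0 0 0" --pt "0 0 0 -0.19 0 0 0" --pt "0 0 0 -0.23 0 0 0" --pt "0 0 0 -0.26 0 0 0" --pt "0 0 0 -0.29 0 0 0" --pt "0 0 0 -0.32 0 0 0" --pt "0 0 0 -0.35 0 0 0"

```text
t: 6.68
ee_pos: [492.3, 125.6, 4.3]
orientation: [0.068, -3.14, 0.0]
ft_force: [-2.4, 0.0, 0.9]
width: 0.2
grasp_force: 0.8
```

Call:
servo_tool --pt "0 0 0 -0.03 0 0 0" --pt "0 0 0 -0.06 0 0 0" --pt "0 0 0 -0.09 0 0 0" --pt "0 0 0 -0.12 0 0 0" --pt "0 0 0 -0.15 0 0 0" --pt "0 0 0 -0.18 0 0 0" --pt "0 0 0 -0.2 0 0 0" --pt "0 0 0 -0.215 0 0 0" --pt "0 0 0 -0.22 0 0 0"

```text
t: 7.8
ee_pos: [536.3, 127.5, 4.4]
orientation: [-0.068, 3.141, 0.0]
ft_force: [-1.7, 0.4, 0.7]
width: 0.4
grasp_force: 0.8
```

Call:
servo_tool --pt "0 0 0 -0.01 0 0 0" --pt "0 0 0 -0.015 0 0 0" --pt "0 0 0 -0.02 0 0 0"

```text
t: 8.18
ee_pos: [540.1, 127.7, 4.4]
orientation: [0.068, -3.141, 0.0]
ft_force: [-1.3, 0.4, 0.4]
width: 0.6
grasp_force: 0.8
```

Call:
servo_tool --pt "0 0 0 -0.005 0 0 0" --pt "0 0 0 -0.01 0 0 0" --pt "0 0 0 -0.015 0 0 0" --pt "0 0 0 -0.015 0 0 0"

```text
t: 8.68
ee_pos: [540.2, 127.6, 4.1]
orientation: [0.068, -3.135, 0.001]
ft_force: [-10.0, 1.2, 6.9]
width: 0.3
grasp_force: 5.0
```

Call:
servo_tool --pt "0 0 0 -0.005 0 0 0" --pt "0 0 0 -0.01 0 0 0" --pt "0 0 0 -0.01 0 0 0"

```text
t: 9.05
ee_pos: [540.1, 127.5, 3.9]
orientation: [0.068, -3.132, 0.002]
ft_force: [-15.6, 2.5, 11.8]
width: 0.6
grasp_force: 7.8
```

Call:
servo_tool --pt "0 0 0 0.05 0 0 0" --pt "0 0 0 0.2 0 0 0" --pt "0 0 0 0.25 0 -0.2 0" --pt "0 0 0 0.25 0 -0.5 0" --pt "0 0 0 0.25 0 -0.6 0" --pt "0 0 0 0.25 0 -0.6 0"

```text
t: 9.8
ee_pos: [497.1, 126.0, 126.2]
orientation: [-0.068, 3.136, 0.001]
ft_force: [-0.1, -0.4, -0.5]
width: 0.4
grasp_force: 0.0
```

Call:
servo_tool --pt "0 0 0 -0.2 -0.3 0 0" --pt "0 0 0 -0.4 -0.6 0 0" --pt "0 0 0 -0.5 -0.9 0 0" --pt "0 0 0 -0.5 -1 0 0" --pt "0 0 0 -0.5 -1 0 0" --pt "0 0 0 -0.5 -1 0 0" --pt "0 0 0 -0.5 -1 0 0"

```text
t: 10.68
ee_pos: [603.1, -68.6, 123.8]
orientation: [0.07, -3.14, -0.0]
ft_force: [-0.0, -1.1, 0.1]
width: 0.5
grasp_force: 0.0
```

Call:
servo_tool --pt "0 0 0 -0.04 -0.25 0 0" --pt "0 0 0 -0.04 -0.5 0 0" --pt "0 0 0 -0.04 -0.65 0 0" --pt "0 0 0 -0.04 -0.65 0 0" --pt "0 0 0 -0.04 -0.65 0 0"

```text
t: 11.3
ee_pos: [617.1, -197.8, 124.2]
orientation: [0.069, -3.14, -0.001]
ft_force: [-0.3, -0.4, -0.7]
width: 0.3
grasp_force: 0.0
```

```bash
python3 - <<'E'
from h import *
print(ctrl.get_obs()['ee_pos'])
snap('side','s4');snap('top','t4')
a=cv2.convertScaleAbs(cv2.imread('pics/s4.png')[150:330,180:320],alpha=1.5)
b=cv2.convertScaleAbs(cv2.imread('pics/t4.png')[110:260,180:400],alpha=1.7)
a=cv2.resize(a,None,fx=2.5,fy=2.5);b=cv2.resize(b,None,fx=2,fy=2)
o=np.zeros((450,790,3),np.uint8);o[:,:350]=a;o[:300,350:]=b;cv2.imwrite('pics/c5.png',o)
E
```

```text
[ 617.12022833 -197.83973565  124.22380433]
```

View pics/c5.png

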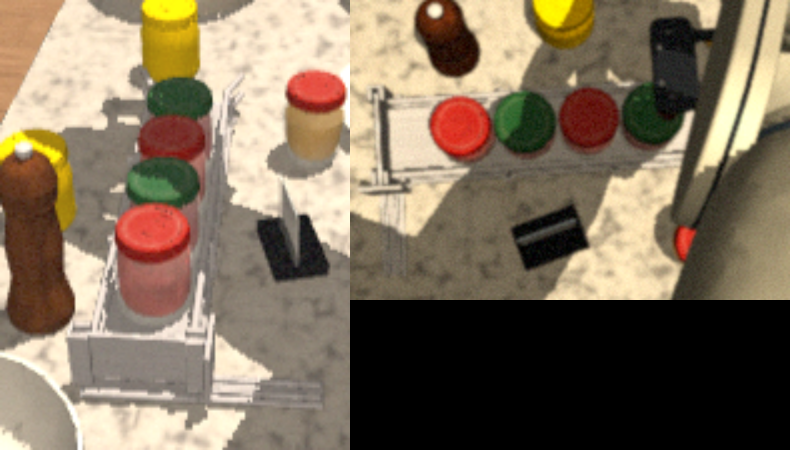

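The gate now stands fully across the lane end (side crop at about (140,360)), and the jars haven't moved. Next I go down behind the last green jar.

Call:
servo_tool --pt "0 0 0 0 0 0.2 0" --pt "0 0 0 0 0 0.4 0" --pt "0 0 0 0 0 0.55 0" --pt "0 0 0 0 0 0.61 0" --pt "0 0 0 0 0 0.61 0"

```text
t: 12.02
ee_pos: [617.2, -198.5, 2.1]
orientation: [0.069, -3.14, -0.001]
ft_force: [0.2, 0.6, -0.6]
width: 0.8
grasp_force: 0.0
```

Call:
servo_tool --pt "0 0 0 0 0.04 0 0" --pt "0 0 0 0 0.08 0 0" --pt "0 0 0 0 0.11 0 0" --pt "0 0 0 0 0.13 0 0" --pt "0 0 0 0 0.15 0 0" --pt "0 0 0 0 0.17 0 0" --pt "0 0 0 0 0.19 0 0" --pt "0 0 0 0 0.21 0 0"

```text
t: 13.02
ee_pos: [617.9, -159.7, 4.2]
orientation: [-0.068, 3.136, -0.006]
ft_force: [-0.5, -10.9, 8.7]
width: 0.6
grasp_force: 5.7
```

```bash
cat >> h.py <<'E'
def jars(n,f):
    p,d=snap(n,f)
    c=ctrl.camera_info(n);K,R,t=map(np.array,(c["intrinsics"],c["R"],c["t"]))
    v,u=np.mgrid[0:420,0:560];P=(np.stack([u,v,0*u+1],-1)@np.linalg.inv(K).T*d[...,None]-t)@R
    h=cv2.cvtColor(p,cv2.COLOR_RGB2HSV).astype(int)
    a=np.array([-.0435,.999])
    for nm,hm in (('red',(h[...,0]<8)|(h[...,0]>172)),('green',(h[...,0]>45)&(h[...,0]<90))):
        m=(d>0)&hm&(h[...,1]>90)&(P[...,2]>78)&(P[...,2]<92)&(P[...,0]>570)&(P[...,0]<650)
        k,l,s,_=cv2.connectedComponentsWithStats(m.astype(np.uint8))
        for i in range(1,k):
            if s[i,4]>40:
                q=P[l==i];s_=q[:,:2]@a;print(nm,s[i,4],'x',np.percentile(q[:,0],[1,99]).round(1),'lane',np.percentile(s_,[1,99]).round(1),'z',np.percentile(q[:,2],[5,50,95]).round(1))
E
python3 - <<'E'
from h import *
jars('side','s5');o=ctrl.get_obs();print(o['ee_pos'],o['ft_force'])
a=cv2.convertScaleAbs(cv2.imread('pics/s5.png')[130:310,180:320],alpha=1.6)
cv2.imwrite('pics/c6.png',cv2.resize(a,None,fx=3.3,fy=3.3,interpolation=cv2.INTER_CUBIC))
E
```

```text
red 377 x [585.5 636.5] lane [-114.   -62.1] z [80.7 84.2 86. ]
red 538 x [580.  630.8] lane [-3.4 54. ] z [79.8 84.5 86.1]
green 60 x [588.3 619.9] lane [-145.  -118.7] z [80.2 84.6 86.5]
green 217 x [581.9 633.3] lane [-47.3  -4.7] z [80.3 84.4 85.9]
[ 617.78676049 -159.14983058    4.22104156] [-0.85943204 -9.70598175  9.07567186]
```

View pics/c6.png

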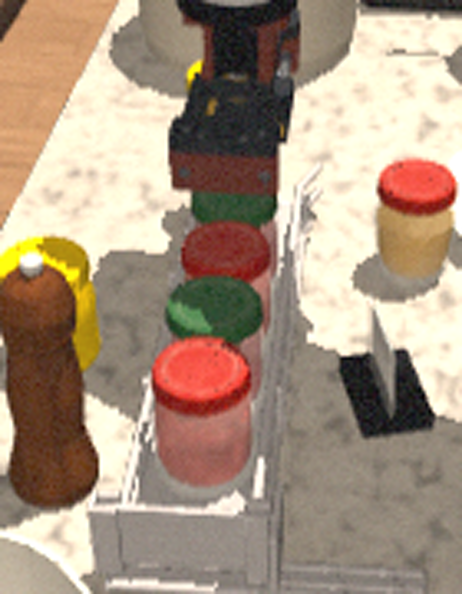

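```bash
sed -i 's/    p,d=snap(n,f)/    p,d=snap(n,f) if new else (cv2.imread(f"pics\/{f}.png")[:,:,::-1].copy(),np.load(f"pics\/{f}.npy"))/; s/def jars(n,f)/def jars(n,f,new=1)/' h.py
python3 - <<'E'
from h import *
for f in('s0','s4','s5'):print(f);jars('side',f,0)
E
```

```text
s0
red 367 x [585.5 636.9] lane [-118.8  -65.8] z [80.4 84.4 86.2]
red 536 x [580. 631.] lane [ 0.9 52.2] z [80.  84.6 86.3]
green 223 x [587.8 639.2] lane [-172.7 -124.2] z [80.4 84.2 85.8]
green 313 x [582.2 633.6] lane [-52.7  -6.7] z [80.8 84.4 86.1]
s4
red 372 x [585.4 637.2] lane [-116.5  -66. ] z [81.  84.4 86.3]
red 534 x [579.9 631. ] lane [-1.7 51.8] z [80.2 84.3 86.1]
green 157 x [587.4 639.4] lane [-167.6 -123.5] z [79.5 84.2 86. ]
green 245 x [582.1 633.6] lane [-51.2  -6.3] z [80.  84.2 86. ]
s5
red 377 x [585.5 636.5] lane [-114.   -62.1] z [80.7 84.2 86. ]
red 538 x [580.  630.8] lane [-3.4 54. ] z [79.8 84.5 86.1]
green 60 x [588.3 619.9] lane [-145.  -118.7] z [80.2 84.6 86.5]
green 217 x [581.9 633.3] lane [-47.3  -4.7] z [80.3 84.4 85.9]
```

Call:
servo_tool --pt "0 0 0 0 0.01 0 0" --pt "0 0 0 0 0.02 0 0" --pt "0 0 0 0 0.03 0 0" --pt "0 0 0 0 0.04 0 0"

```text
t: 13.58
ee_pos: [617.6, -151.8, 4.3]
orientation: [-0.067, 3.136, -0.005]
ft_force: [0.6, -10.5, 7.3]
width: 0.5
grasp_force: 5.8
```

Call:
servo_tool --pt "0 0 0 0 0.015 0 0" --pt "0 0 0 0 0.03 0 0" --pt "0 0 0 0 0.045 0 0" --pt "0 0 0 0 0.06 0 0" --pt "0 0 0 0 0.075 0 0" --pt "0 0 0 0 0.09 0 0" --pt "0 0 0 0 0.105 0 0" --pt "0 0 0 0 0.12 0 0"

```text
t: 14.58
ee_pos: [616.6, -127.7, 4.2]
orientation: [-0.067, 3.136, -0.005]
ft_force: [0.6, -11.2, 8.7]
width: 0.3
grasp_force: 5.8
```

```bash
python3 - <<'E'
from h import *
jars('side','s6');o=ctrl.get_obs();print(o['ee_pos'],o['ft_force'])
E
```

```text
red 404 x [584.3 635.9] lane [-80.3 -29.9] z [80.9 84.4 86.3]
red 584 x [577.4 627.6] lane [33.1 85.2] z [80.1 84.6 86.2]
green 65 x [588.5 623.3] lane [-109.8  -86.7] z [80.7 84.8 86.4]
green 271 x [580.  631.9] lane [-22.4  27.7] z [80.1 84.3 86.1]
[ 616.46683506 -127.3133673     4.18374264] [ 0.29597841 -9.61599008  8.32646417]
```

Call:
servo_tool --pt "0 0 0 0 0.01 0 0" --pt "0 0 0 0 0.02 0 0" --pt "0 0 0 0 0.03 0 0" --pt "0 0 0 0 0.04 0 0" --pt "0 0 0 0 0.05 0 0"

```text
t: 15.25
ee_pos: [616.2, -117.8, 4.3]
orientation: [-0.067, 3.136, -0.005]
ft_force: [1.7, -10.3, 9.5]
width: 0.2
grasp_force: 5.9
```

Call:
servo_tool --pt "0 0 0 0 0.005 0 0" --pt "0 0 0 0 0.01 0 0" --pt "0 0 0 0 0.015 0 0"

```text
t: 15.62
ee_pos: [616.0, -114.8, 4.2]
orientation: [-0.067, 3.136, -0.005]
ft_force: [0.0, -11.3, 8.9]
width: 0.5
grasp_force: 5.9
```

Call:
servo_tool --pt "0 0 0 0 0.005 0 0" --pt "0 0 0 0 0.01 0 0" --pt "0 0 0 0 0.015 0 0"

```text
t: 16.0
ee_pos: [615.9, -111.8, 4.3]
orientation: [-0.067, 3.136, -0.005]
ft_force: [-0.1, -10.5, 9.0]
width: 0.5
grasp_force: 6.0
```

Call:
servo_tool --pt "0 0 0 0 0.005 0 0" --pt "0 0 0 0 0.01 0 0"

```text
t: 16.25
ee_pos: [616.4, -111.1, 4.6]
orientation: [-0.068, 3.135, -0.007]
ft_force: [0.9, -20.3, 9.7]
width: 0.0
grasp_force: 10.7
```

Call:
servo_tool --pt "0 0 0 0 0.005 0 0" --pt "0 0 0 0 0.005 0 0"

```text
t: 16.5
ee_pos: [616.7, -111.0, 4.7]
orientation: [-0.068, 3.134, -0.009]
ft_force: [1.1, -21.2, 8.0]
width: 0.1
grasp_force: 11.3
```

```bash
python3 - <<'E'
from h import *
jars('side','s7');o=ctrl.get_obs();print(o['ee_pos'],o['ft_force'])
E
```

```text
red 423 x [583.9 635. ] lane [-64.3 -13.5] z [80.7 84.5 86.2]
red 622 x [576.5 627.3] lane [ 49.1 101.7] z [80.  84.5 86.3]
green 276 x [579.2 631.7] lane [-0.3 43.8] z [80.2 84.5 86. ]
[ 616.68674713 -111.00256828    4.67573982] [  0.88287426 -21.75009735   8.7237607 ]
```

Call:
servo_tool --pt "0 0 0 0 -0.02 0 0" --pt "0 0 0 0 -0.06 0 0" --pt "0 0 0 0 -0.15 0 0" --pt "0 0 0 0 -0.25 0 0" --pt "0 0 0 0 -0.25 -0.2 0" --pt "0 0 0 0 -0.25 -0.5 0" --pt "0 0 0 0 -0.25 -0.7 0" --pt "0 0 0 0 -0.25 -0.7 0"

```text
t: 17.55
ee_pos: [617.9, -158.0, 146.1]
orientation: [-0.067, 3.134, -0.003]
ft_force: [-0.7, 0.4, 0.4]
width: 0.5
grasp_force: 0.0
```

Call:
servo_tool --pt "0 0 0 0.25 0 0 0" --pt "0 0 0 0.5 -0.2 0 0" --pt "0 0 0 0.75 -0.4 0 0" --pt "0 0 0 0.75 -0.4 0 0" --pt "0 0 0 0.75 -0.4 0 0"

```text
t: 18.18
ee_pos: [468.8, -243.1, 141.6]
orientation: [0.065, -3.14, -0.001]
ft_force: [-0.1, 0.6, -0.0]
width: 0.1
grasp_force: 0.0
```

```bash
python3 - <<'E'
from h import *
jars('side','s8');jars('top','t8');o=ctrl.get_obs();print(o['t'],o['ee_pos'],o['ft_force'])
a=cv2.convertScaleAbs(cv2.imread('pics/s8.png')[130:310,180:320],alpha=1.5)
b=cv2.convertScaleAbs(cv2.imread('pics/t8.png')[110:260,180:400],alpha=1.7)
a=cv2.resize(a,None,fx=2.5,fy=2.5);b=cv2.resize(b,None,fx=2,fy=2)
o=np.zeros((450,790,3),np.uint8);o[:,:350]=a;o[:300,350:]=b;cv2.imwrite('pics/c7.png',o)
E
```

```text
red 412 x [584. 635.] lane [-64.3 -15. ] z [81.  84.4 86.1]
red 618 x [576.3 627.4] lane [ 49.8 101.8] z [80.4 84.7 86.3]
green 260 x [585.9 637.8] lane [-119.1  -73.2] z [80.3 84.3 86. ]
green 350 x [579.1 630.3] lane [-1.5 43.2] z [81.1 84.5 86.2]
red 706 x [583.4 634. ] lane [-68.9 -18.3] z [82.8 85.6 87.9]
red 714 x [576.2 627.5] lane [45.5 96.3] z [82.4 85.3 88. ]
green 704 x [586.1 638. ] lane [-128.1  -76.9] z [82.9 85.4 87.6]
green 703 x [579.4 630.4] lane [-11.9  38.9] z [83.  85.4 87.8]
18.275 [ 469.78549433 -242.346598    141.86461967] [-0.18914953  0.09866943 -0.45687051]
```

View pics/c7.png

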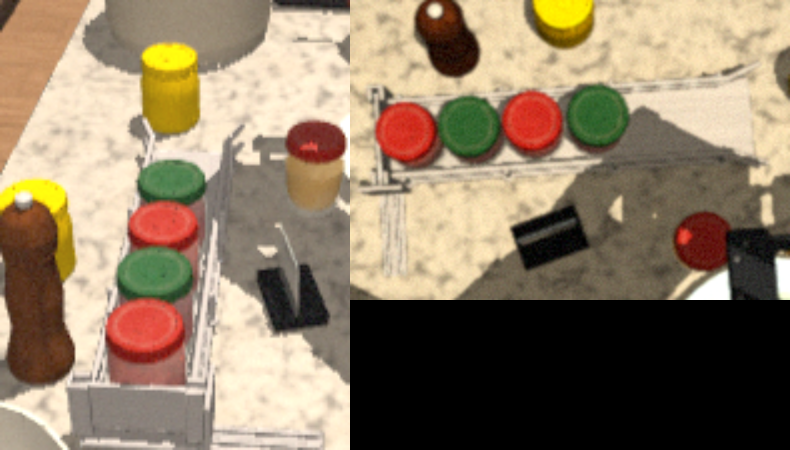

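The gate is shut, and the front jar's edge is at 99.9 mm along the lane against an estimated 99.5 mm for the gate. The row spans 173.4 mm between end centres (174 expected), everything is upright, and the arm is clear.

```bash
python3 -c "
from workcell import ctrl
print(ctrl.close_job())"
```

```text
the job is handed in; nothing more can be done
None
```

The gate is pushed fully shut and the four jars stand upright in a close row against it. I handed the job in at about 18 s, with the arm clear. The reported tool height read about 30 mm low, so my first pass went over the gate flange without touching it; I corrected for this before the real push.

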